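# Clamp a stand tube in the cross-drilling jig

## Robot

A 6-joint arm with a two-finger parallel gripper is mounted at the origin on the work surface. World frame = base frame: x ahead of the robot, y to its left, z up, the work surface at z = 0. Lengths are in m, angles in rad, forces in N, time in s.
With the tool pointing down it reaches from about 0.225 to 0.725 m from the base axis. Payload 3.1 kg.
Tool frame: the origin (TCP) lies at the very end of the fingers, on their centre line; the grasp point (between the pads) lies 19 mm behind it; x points along the fingers, y is the direction in which the jaws open and shut, and the axes are right-handed (so a half turn about x gives the same grasp; the last joint's range is limited). The gripper opens to 85 mm and grips with 20 to 120 N. Pads are 22 mm wide; open, the fingers measure 114 mm over their backs; the gripper's body (76 mm by 85 mm) begins 54 mm behind the grasp point. The pads swing forward as they close: fully open they stand 13 mm farther back than shut.
Start: joints at [-1.386, 0.048, 0.099, 1.622, 0, 1.443], TCP at [0.162, -0.5, 0.231] pointing down, gripper open.
Joint ranges: [-2.91, 2.91], [-0.99, 1.94], [-1.21, 1.42], [-2.12, 2.29], [-1.49, 1.47], [-3.14, 3.14]. Speed limits (rad/s): [2.79, 2.79, 3.14, 3.14, 3.14, 3.14].

## Interface

Orientations are given as [roll, pitch, yaw] about the fixed x, y, z axes, in that order (R = Rz(yaw) Ry(pitch) Rx(roll)).
In Python, from cell import manip gives the robot as it stands. The module is installed in compiled form; this text tells all that it offers.
- The arm moves only by the tool apply_moves, never from a script. Its argument "motion" is a list of rows, each a list of 7 numbers: the opening in per cent of the stroke, from 0 (shut) to 100 (fully open), then the shift along the world's x, y, z in mm, then the turn, a rotation vector about the world's x, y, z in rad. In form: [[grip, x, y, z, ax, ay, az], ...]. A call has exactly 10 rows; each row shifts and turns the commanded pose from where the row before left it; what a row does not reach is not made up. A row lasts 1/8 s, in which the tool goes at most 62.5 mm and 10.7 degrees, less where a joint would pass 70% of its speed; a pose out of reach is approached as far as the arm can. A call is refused whole if a number of a shift passes 62.5 or a number of a turn 0.188, either way. A call with a gripper value outside its range is refused whole. The fingers move at their own pace and stop on an object; the grip force is fixed at half the most. Time passes only in rows, so rows that do not move let the fingers close, or fill a call up. It gives the time, the measured TCP pose, the force and the opening at its end, in the units of the state.
- manip.sense(): the state, without advancing time (a new reading comes with each control period).
- manip.capture(name): name is "scene" or "top" or "wrist"; returns a dict with "image" (420x560x3 uint8, red, green, blue), "range_z" (420x560 float32, m along the optical axis (not along the pixel's ray), 0 where there is no reading), "mtx" (3x3 intrinsics, pixels), "R" (3x3) and "t" (3): a world point X has camera coordinates R X + t. Camera axes: x right, y down, z forward; pixel columns grow to the right and rows downward; lengths in m; the calibration is good to about 2 mm. A picture is of the moment at which its call begins.
- manip.close_job(): hands the job in, once; it reports no verdict.
The state is a dict: "t": time; "qpos": joint angles; "joint_velocities": joint speeds; "tau": joint torques, N m; "position": TCP position; "orientation": TCP orientation; "force": force on the tool from outside, world axes, zero at the start; "moment": the same for the moment, N m; "opening": opening from 0.0 (shut) to 1.0 (fully open).
Only numpy, scipy, OpenCV 4.12 (cv2) and the standard library are available. Lean on these libraries where they do the work, as an engineer would, in place of code of your own. Each camera call takes 0.05 s, during which the arm holds its last target.

## Task

Get the aluminium tube ready for drilling: push it along its rests until its end is against the jig's end stop, then swing the clamp's hinged half over it until it is fully down, and then swing the bolt up fully home into the slot of the hinged half, so that its nut sits over the two prongs. The tube must still be against the stop when you let go, and leave the other things on the bench where they are.

Things in the scene. Friction and masses are not known exactly. Their poses are not given: they have to be found in the camera images.
- jig: Drilling jig screwed to the bench, does not move: aluminium base plate 12 mm thick (x -52 to 64, y -125 to 142 mm) with a grey cast clamp, V rest, bracket and end stop. Origin: on the bench under the middle of the clamp. z is up, y runs along the tube towards the end stop, x points from the clamp's hinge side to its bolt side, away from the robot (yaw within 0.3 rad).
- stop (a point): Middle of the end stop's face that the tube's end must touch: jig x = 0, y = 130 mm, 70 mm above the bench. The stop is a rigid upright plate 44 mm wide (x), 8 mm thick (y 130 to 138 mm), its top 88 mm above the bench. The point's axes are the jig's.
- tube: Loose aluminium tube, 40 mm diameter, 280 mm long, closed flat at both ends with black plastic plugs, 0.24 to 0.48 kg. It lies in the saddle and V rest and slides along them with a push of 2 to 5 N. Origin in its middle, on its axis; its own y runs along it towards the stop. It starts 35 to 75 mm short of the stop.
- tube_end (a point): Centre of the tube's flat end that faces the stop.
- tube_tail (a point): Centre of the tube's other flat end, the one to push on; free space all round it.
- cap (a joint): Clamp's hinged upper half, angle in rad: 0 = fully down over the tube (its end of travel, 0.3 mm play to the tube); grows as it opens up and back towards the robot, to 2.2. Starts at 1.75 to 2.1, standing up, leaning a little to the robot. Stiff hinge, stays where left; 0.14 N m plus its weight (0.3 kg), some 3 N at its free end.
- cap_hinge (a point): On the hinge pin of the hinged half: jig x = -34 mm, y = 0, 70 mm above the bench; the pin runs along the jig's y. The hinged half is a half-round shell 8 mm thick, 50 mm wide along y, with a low rib on top, its top 103 mm above the bench when shut.
- cap_lug (a point): On the hinged half's free end, midway between its two prongs, level with their outer face (the upper one when shut, facing the robot when open). Shut: 74 mm from the hinge pin in x, 14 mm above it. Prongs: 13 mm wide, 12 mm thick, ends 91 mm from the pin; between them a 16 mm slot, open at the end, to 70 mm from the pin.
- bolt (a joint): Swing bolt, angle in rad: 0 = fully home in the slot (upright, leaning 0.06 rad in over the tube, its end of travel); grows as it swings out and down, away from the robot, to 1.65. Starts at 1.0 to 1.5, nearly lying. Stiff pivot, stays where left: 0.1 N m, some 2 N at the nut.
- bolt_hinge (a point): On the bolt's pivot: jig x = 46 mm, y = 0, 40 mm above the bench; the pivot pin runs along the jig's y.
- bolt_nut (a point): Centre of the bolt's round knurled nut, 66 mm from the pivot. Nut 24 mm diameter, 24 mm long (54 to 78 mm from the pivot), with a 30 mm collar at its inner end (50 to 54 mm); the 11 mm shank ends at 84 mm. The nut need not be turned. Home, the collar stands about 5 mm over the prongs; with the bolt up first, the hinged half would land on the nut.
- spray_can: Bystander: upright white spray can, 65 mm diameter, 190 mm high; origin under its centre.
- tape_roll: Bystander: flat cardboard-coloured roll, 90 mm diameter, 24 mm high; origin under its centre.
- screwdriver: Bystander: screwdriver with a dark wooden handle, 210 mm long, lying; origin under its middle.
- tray: Bystander: grey open parts tray 100 x 160 x 28 mm; origin under its centre.
- saddle (a point): Middle of the clamp on the tube's axis, 70 mm above the bench (jig x = 0, y = 0). The clamp's fixed lower half is a half-round saddle, 50 mm wide along y, that carries the tube. Two fixed ears for the bolt stand at jig x 21 to 56 mm, y 8 to 21 mm to either side, up to 68 mm above the bench.
- rest (a point): Tube axis over the V rest, jig y = -105 mm, 70 mm above the bench. The rest is 16 mm wide along y and its arms end about 62 mm above the bench.
- bush (a point): Top of the drill guide bush, jig x = 0, y = 88 mm, 116 mm above the bench, over the tube. Its bracket, y 78 to 98 mm, has a post at x -48 to -32 mm and an arm over the tube out to x = 14 mm.

How it is judged:
By the outcome, as a careful person would: the job done as asked, in the order asked, and still so for the second after the job is handed in, with the robot touching nothing.
It also fails if it takes over 53 s, if anything falls off the work surface, if the arm or the gripper's body presses on something with over 40 N, if the wrist force passes 120 N, or if a joint passes its speed limit or range.

## Working session

There is one attempt and no reset: what is moved stays moved. The work goes in short steps, Python scripts to look and compute and a tool call to move; the robot and the scene stay as the last step left them, time stands still between calls to the robot, and variables do not carry over. Pictures are saved under pics/ and viewed, and the job is handed in when it is done.

Besides the shell and the picture viewer there is one more tool, called in YAML: its name, and indented under it one key for each argument. apply_moves: Moves the arm, as the interface text tells. Its arguments: {"type":"object","properties":{"motion":{"type":"array"}},"required":["motion"]}

```bash
mkdir -p pics; ls; python3 - <<'E'
from cell import manip
import cv2, numpy as np
s=manip.sense(); print(s)
for n in ["scene","top"]:
    c=manip.capture(n); cv2.imwrite(f"pics/{n}0.png",c["image"][:,:,::-1]); np.savez(f"pics/{n}0.npz",**c)
    print(n,c["mtx"],c["R"],c["t"])
E
```

```text
pics
{'t': 0.0, 'qpos': array([-1.38579767e+00,  4.87326882e-02,  9.76016747e-02,  1.62198015e+00,
        8.65624129e-06,  1.44302794e+00]), 'joint_velocities': array([-0.00051378,  0.00065437,  0.00061184,  0.0004547 , -0.00019894,
        0.00057281]), 'tau': array([ 1.06180289e-05, -3.38785601e+01,  3.20013535e+01,  2.05485185e-02,
       -1.26673135e-04, -1.17629639e-08]), 'position': array([ 0.16143387, -0.49893395,  0.23012846]), 'orientation': array([-1.70230416,  1.56848148,  1.75205553]), 'force': array([-0.24854431, -0.33074374, -0.33058241]), 'moment': array([ 0.03352856, -0.03075195,  0.03324138]), 'opening': 0.9969863640960903}
scene [[491.84415937   0.         281.99864494]
 [  0.         491.84415937 203.51218719]
 [  0.           0.           1.        ]] [[ 0.75115978  0.66006304 -0.00870501]
 [ 0.51638664 -0.59576695 -0.61514761]
 [-0.41122236  0.45757899 -0.7883639 ]] [-0.45183042 -0.23111864  1.84605743]
top [[410.30371334   0.         274.27723933]
 [  0.         410.30371334 212.34621381]
 [  0.           0.           1.        ]] [[ 0.01979155 -0.99962898 -0.0187133 ]
 [-0.98842542 -0.01674708 -0.1507804 ]
 [ 0.15041106  0.02148088 -0.98839015]] [-0.0094997   0.58144809  1.17820605]
```

View pics/scene0.png

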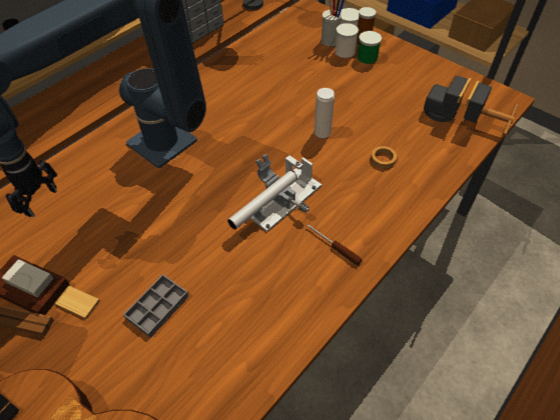

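View pics/top0.png

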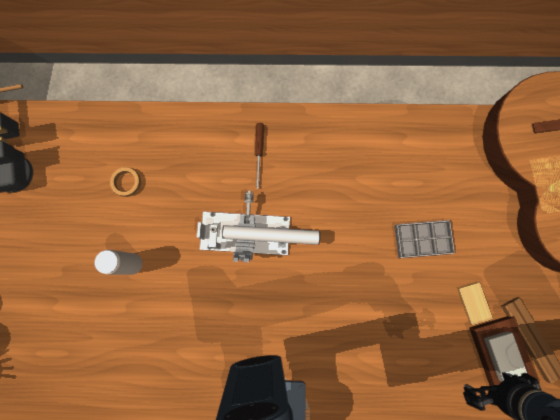

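The top view shows the jig around (244,233). The tube runs from about (222,233) to (320,238), the bolt nut is at (249,197) and the cap at (243,256). I'll enlarge both views.

```bash
python3 - <<'E'
import cv2, numpy as np
a=cv2.imread("pics/top0.png")[180:280,185:335]; cv2.imwrite("pics/top0c.png",cv2.resize(a,None,fx=5,fy=5,interpolation=cv2.INTER_CUBIC))
a=cv2.imread("pics/scene0.png")[145:245,220:350]; cv2.imwrite("pics/scene0c.png",cv2.resize(a,None,fx=6,fy=6,interpolation=cv2.INTER_CUBIC))
E
```

```text
(no output)
```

View pics/top0c.png

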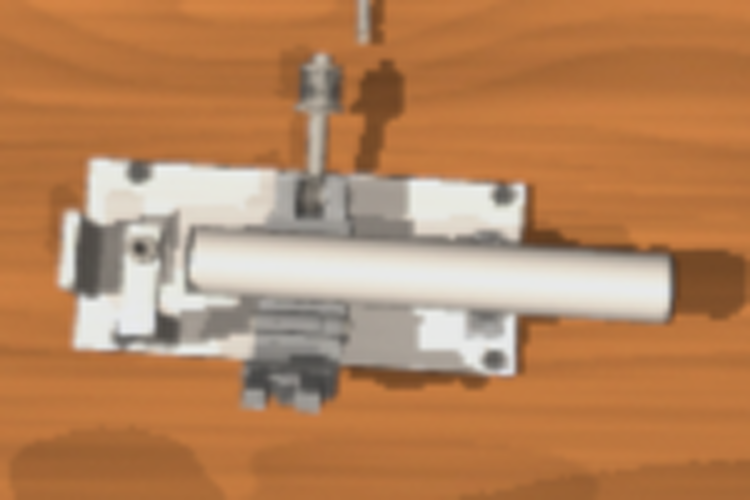

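View pics/scene0c.png

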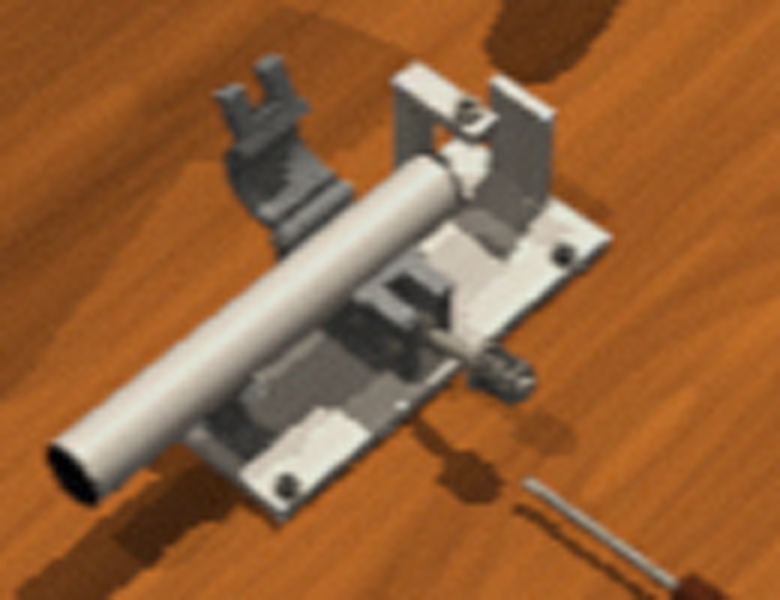

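```bash
cat > h.py <<'E'
import numpy as np, cv2
from scipy.optimize import least_squares
def px(p,off,s): return (np.array(p,float)+.5)/s-.5+np.array(off)
def tri(views):  # list of (cap, pixel)
    A=[];b=[]
    P=np.zeros((0,4))
    for c,p in views:
        M=c["mtx"]@np.c_[c["R"],c["t"]]
        P=np.vstack([P,p[0]*M[2]-M[0],p[1]*M[2]-M[1]])
    X=np.linalg.lstsq(P[:,:3],-P[:,3],rcond=None)[0]
    err=[np.linalg.norm(proj(c,X)-p) for c,p in views]
    return X,err
def proj(c,X):
    X=np.atleast_2d(X); q=(c["R"]@X.T).T+c["t"]; u=(c["mtx"]@q.T).T
    r=u[:,:2]/u[:,2:]
    return r[0] if len(r)==1 else r
def ray_at(c,p,z):
    C=-c["R"].T@c["t"]; d=c["R"].T@np.linalg.inv(c["mtx"])@np.array([p[0],p[1],1.])
    return C+d*(z-C[2])/d[2]
def cloud(c):
    z=c["range_z"]; v,u=np.indices(z.shape); K=c["mtx"]
    q=np.stack([(u-K[0,2])/K[0,0]*z,(v-K[1,2])/K[1,1]*z,z],-1)
    return (q-c["t"])@c["R"]   # world
E
python3 - <<'E'
from h import *
T=dict(np.load("pics/top0.npz"));S=dict(np.load("pics/scene0.npz"))
t=lambda x,y:px((x,y),(185,180),5); s=lambda x,y:px((x,y),(220,145),6)
pts={"A":((90,158),(610,237)),"B":((526,184),(281,513)),"sA":((140,172),(563,255)),"sB":((503,195),(288,487)),"nut":((320,90),(503,373)),"pr_left":((255,403),(268,60)),"pr_right":((308,408),(230,88)),"bush":((145,247),(470,107))}
for k,(a,b) in pts.items():
    X,e=tri([(T,t(*a)),(S,s(*b))]); print(k,(X*1000).round(1),np.round(e,2))
for k,p in {"UL":(90,158),"UR":(527,183),"LR":(517,375),"LL":(75,348)}.items():
    print(k,(ray_at(T,t(*p),.012)*1000).round(1))
for n,c in (("T",T),("S",S)):
    W=cloud(c)
    for k,(a,b) in pts.items():
        q=t(*a) if n=="T" else s(*b); i=np.round(q).astype(int)
        print(n,k,(W[i[1],i[0]]*1000).round(1))
# tube points
W=cloud(T)
for u in (240,260,280,300,315):
    col=W[225:250,u]; j=np.argmax(col[:,2]); print(u,(col[j]*1000).round(1))
E
```

```text
A [586.6 222.4  10.3] [0.04 0.02]
B [574.8 -45.5  12.2] [0.08 0.05]
sA [577.5 190.2  16.2] [0.05 0.03]
sB [567.4 -31.7  14.6] [0.06 0.04]
nut [623.7  79.   54.1] [0.32 0.21]
pr_left [435.5 101.5 149.2] [0.77 0.44]
pr_right [433.6  73.2 148.6] [0.85 0.49]
bush [521.8 169.5 117.2] [0.71 0.42]
UL [586.2 221.9  12. ]
UR [575.3 -46.3  12. ]
LR [458.5 -42.   12. ]
LL [469.8 225.7  12. ]
T A [589.3 223.9  -3.7]
T B [577.4 -46.5   1.9]
T sA [577.5 188.9  15.9]
T sB [565.8 -31.2  16.7]
T nut [619.9  76.1  64.5]
T pr_left [434.8  99.  147.1]
T pr_right [432.7  72.1 147.6]
T bush [520.8 167.1 115.2]
S A [580.4 229.8  -0.6]
S B [571.2 -43.6   7.2]
S sA [575.3 191.   14.2]
S sB [569.5 -31.7  15.2]
S nut [629.1  70.9  65.6]
S pr_left [435.7 102.1 147.3]
S pr_right [435.1  74.4 150.3]
S bush [519.  175.4 112.9]
240 [515.9  96.4  92.9]
260 [520.   39.7  91.3]
280 [509.7 -17.4  89.9]
300 [516.3 -74.   91.8]
315 [ 503.  -116.6   90.2]
```

```bash
python3 - <<'E'
from h import *
from scipy.spatial.transform import Rotation as Ro
print(Ro.from_euler('xyz',[-1.70230416,  1.56848148,  1.75205553]).as_matrix().round(3))
T=dict(np.load("pics/top0.npz"));S=dict(np.load("pics/scene0.npz"))
t=lambda x,y:px((x,y),(185,180),5); s=lambda x,y:px((x,y),(220,145),6)
W=cloud(T); Z=W[...,2]
np.set_printoptions(linewidth=200)
# tube extent from cloud
ya=np.array([0.041,.999]);xa=np.array([.999,-.041]);o=np.array([.5161,.0815])
for n,c in (("T",T),("S",S)):
    W=cloud(c).reshape(-1,3); d=W[:,:2]-o; J=np.c_[d@xa,d@ya,W[:,2]]*1000
    m=(abs(J[:,0])<12)&(J[:,2]>80)&(J[:,2]<97)&(J[:,1]>-250)&(J[:,1]<75)
    print(n,J[m][:,1].min(),J[m][:,1].max(),J[m].mean(0), np.polyfit(J[m][:,1],J[m][:,0],1))
    m=(J[:,0]>70)&(J[:,0]<160)&(J[:,2]>30)&(abs(J[:,1])<40); print("nut",J[m].round(0).tolist())
    m=(J[:,0]<-20)&(J[:,0]>-160)&(J[:,2]>120)&(abs(J[:,1])<40); print("cap",J[m].round(0).tolist()[:40])
print(proj(T,np.array([.5,-.12,.07])))
E
```

```text
[[-0.     0.308 -0.951]
 [ 0.002 -0.951 -0.308]
 [-1.    -0.002 -0.   ]]
T -210.28627540751887 67.88506845315221 [ -0.2910906  -72.33358476  87.72957442] [-0.00039209 -0.31945216]
nut [[125.0, 3.0, 63.0], [125.0, 0.0, 63.0], [127.0, -2.0, 57.0], [123.0, 4.0, 60.0], [122.0, 0.0, 63.0], [123.0, -3.0, 61.0], [120.0, 13.0, 56.0], [119.0, 9.0, 61.0], [119.0, 6.0, 65.0], [118.0, 3.0, 67.0], [119.0, -0.0, 66.0], [119.0, -3.0, 66.0], [120.0, -6.0, 63.0], [120.0, -9.0, 63.0], [116.0, 12.0, 59.0], [116.0, 9.0, 64.0], [115.0, 5.0, 69.0], [115.0, 2.0, 70.0], [116.0, -0.0, 65.0], [116.0, -3.0, 66.0], [116.0, -6.0, 64.0], [116.0, -9.0, 67.0], [119.0, -11.0, 53.0], [113.0, 12.0, 60.0], [113.0, 9.0, 62.0], [112.0, 5.0, 67.0], [113.0, 3.0, 61.0], [112.0, -1.0, 68.0], [112.0, -4.0, 68.0], [113.0, -6.0, 65.0], [114.0, -9.0, 62.0], [116.0, -11.0, 52.0], [110.0, 12.0, 60.0], [110.0, 9.0, 60.0], [110.0, 5.0, 64.0], [110.0, 2.0, 65.0], [110.0, -1.0, 65.0], [108.0, -4.0, 73.0], [111.0, -6.0, 62.0], [111.0, -10.0, 64.0], [113.0, -12.0, 53.0], [107.0, 11.0, 60.0], [107.0, 8.0, 62.0], [107.0, 5.0, 64.0], [107.
[... 4825 characters left out ...]
 156.0], [-75.0, 16.0, 148.0], [-76.0, 21.0, 143.0], [-86.0, 12.0, 138.0], [-80.0, 11.0, 144.0], [-73.0, 10.0, 149.0], [-71.0, 12.0, 150.0], [-74.0, 19.0, 142.0], [-69.0, 19.0, 145.0], [-79.0, 10.0, 141.0], [-73.0, 9.0, 145.0], [-73.0, 13.0, 143.0], [-73.0, 18.0, 139.0], [-74.0, 23.0, 134.0], [-85.0, -11.0, 147.0], [-81.0, -10.0, 150.0], [-80.0, -7.0, 149.0], [-78.0, 9.0, 137.0], [-76.0, 12.0, 137.0], [-71.0, 12.0, 140.0], [-72.0, 16.0, 136.0], [-68.0, 18.0, 138.0], [-83.0, -17.0, 149.0], [-82.0, -14.0, 147.0], [-79.0, -13.0, 149.0], [-75.0, -11.0, 150.0], [-75.0, -7.0, 147.0], [-80.0, 10.0, 130.0], [-76.0, 11.0, 133.0], [-71.0, 12.0, 135.0], [-70.0, 14.0, 134.0]]
[315.61211802 239.6699193 ]
```

```bash
python3 - <<'E'
from h import *
T=dict(np.load("pics/top0.npz"));S=dict(np.load("pics/scene0.npz"))
t=lambda x,y:px((x,y),(185,180),5); s=lambda x,y:px((x,y),(220,145),6)
# tail: top-view edge mid top of rim; z guess; scene centre of black plug
print("tail top z=.08",ray_at(T,t(672,288),.08)*1000, "scene z=.07",ray_at(S,s(75,474),.07)*1000)
print("end  top z=.085",ray_at(T,t(190,259),.085)*1000)
for nm,p in {"screwdriver tip":(363,40)}.items(): print(nm,ray_at(T,t(*p),.005)*1000)
E
```

```text
tail top z=.08 [ 506.3791412  -128.82760102   80.        ] scene z=.07 [ 506.61084383 -125.56509139   70.        ]
end  top z=.085 [517.58249831 147.22370966  85.        ]
screwdriver tip [664.29637521  56.61686322   5.        ]
```

apply_moves:
  motion:
    - [0, 43, 40, 0, 0, 0, -0.178]
    - [0, 43, 40, 0, 0, 0, -0.177]
    - [0, 43, 40, 0, 0, 0, 0]
    - [0, 43, 40, 0, 0, 0, 0]
    - [0, 43, 40, 0, 0, 0, 0]
    - [0, 43, 40, 0, 0, 0, 0]
    - [0, 43, 40, 0, 0, 0, 0]
    - [0, 43, 40, 0, 0, 0, 0]
    - [0, 1, -1, -60, 0, 0, 0]
    - [0, 0, 0, -60, 0, 0, 0]

```text
t: 1.35
position: [0.5058, -0.1821, 0.1104]
orientation: [2.647, 1.568, -0.525]
force: [0.7, 0.1, -1.3]
opening: -0.0
```

apply_moves:
  motion:
    - [0, 1, 0, -40, 0, 0, 0]
    - [0, 0, 5, -15, 0, 0, 0]
    - [0, 0, 15, 0, 0, 0, 0]
    - [0, 0, 8, 0, 0, 0, 0]
    - [0, 0, 6, 0, 0, 0, 0]
    - [0, 0, 6, 0, 0, 0, 0]
    - [0, 0, 6, 0, 0, 0, 0]
    - [0, 0, 6, 0, 0, 0, 0]
    - [0, 0, 0, 0, 0, 0, 0]
    - [0, 0, 0, 0, 0, 0, 0]

```text
t: 2.6
position: [0.5066, -0.132, 0.0577]
orientation: [2.46, 1.567, -0.715]
force: [0.9, -4.7, 3.7]
opening: 0.003
```

```bash
cat > snap.py <<'E'
import sys
from cell import manip
from h import *
names=sys.argv[2].split(",");k=sys.argv[1]
s=manip.sense(); print(s["t"],s["position"].round(4),s["orientation"].round(3),s["force"].round(1),s["qpos"].round(2),round(s["opening"],3))
for n in names:
    c=manip.capture(n); np.savez(f"pics/{n}{k}.npz",**c); im=c["image"][:,:,::-1]
    if n=="top": im=cv2.resize(im[170:290,185:345],None,fx=5,fy=5,interpolation=cv2.INTER_CUBIC)
    if n=="scene": im=cv2.resize(im[135:245,220:350],None,fx=5,fy=5,interpolation=cv2.INTER_CUBIC)
    cv2.imwrite(f"pics/{n}{k}.png",im)
E
python3 snap.py 1 top,scene
```

```text
2.6 [ 0.5066 -0.132   0.0577] [ 2.46   1.567 -0.715] [ 0.9 -4.7  3.7] [-0.38  0.07 -0.22  1.27 -0.    2.79] 0.003
```

View pics/top1.png

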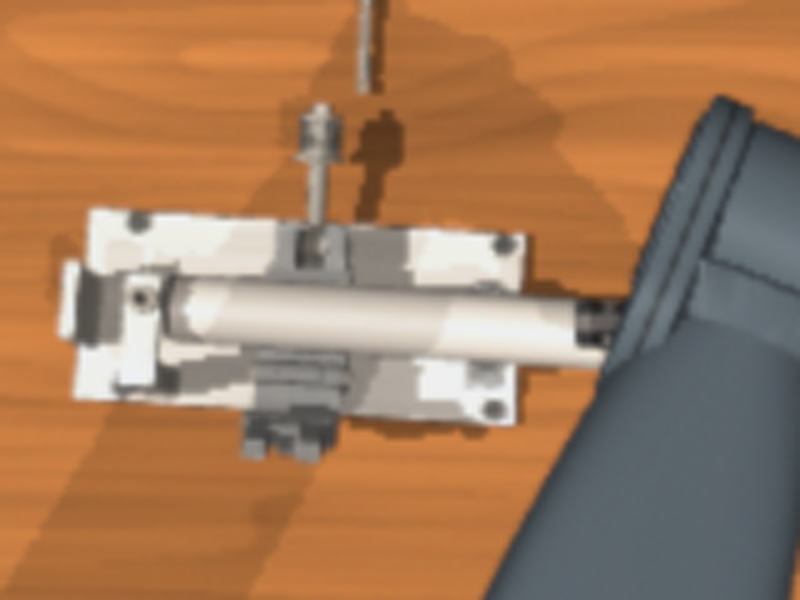

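View pics/scene1.png

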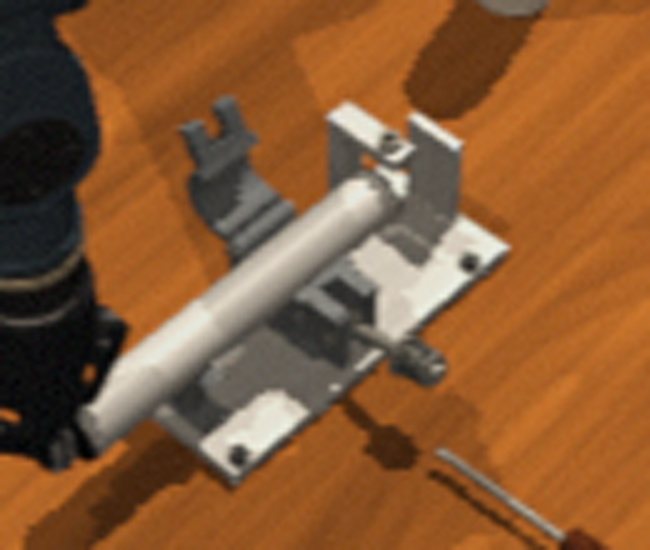

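The tube end has moved from crop x 190 to 168, about 14 mm, and the push force is about 5 N. I'll keep pushing.

apply_moves:
  motion:
    - [0, 0.2, 5, 0, 0, 0, 0]
    - [0, 0.2, 5, 0, 0, 0, 0]
    - [0, 0.2, 5, 0, 0, 0, 0]
    - [0, 0.2, 5, 0, 0, 0, 0]
    - [0, 0.2, 5, 0, 0, 0, 0]
    - [0, 0.2, 5, 0, 0, 0, 0]
    - [0, 0.2, 5, 0, 0, 0, 0]
    - [0, 0.2, 5, 0, 0, 0, 0]
    - [0, 0, 0, 0, 0, 0, 0]
    - [0, 0, 0, 0, 0, 0, 0]

```text
t: 3.95
position: [0.5084, -0.0924, 0.0577]
orientation: [2.388, 1.566, -0.787]
force: [1.8, -6.3, 4.3]
opening: -0.003
```

```bash
python3 snap.py 2 top,scene
```

```text
3.95 [ 0.5084 -0.0924  0.0577] [ 2.388  1.566 -0.787] [ 1.8 -6.3  4.3] [-0.31  0.06 -0.24  1.27 -0.    2.87] -0.003
```

View pics/scene2.png

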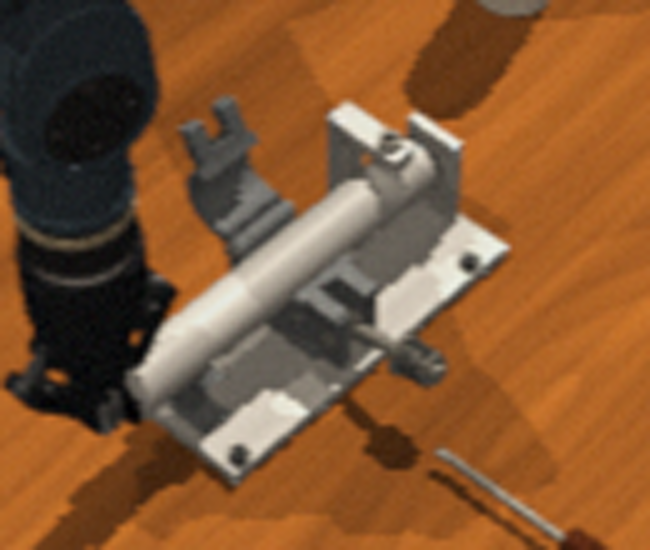

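View pics/top2.png

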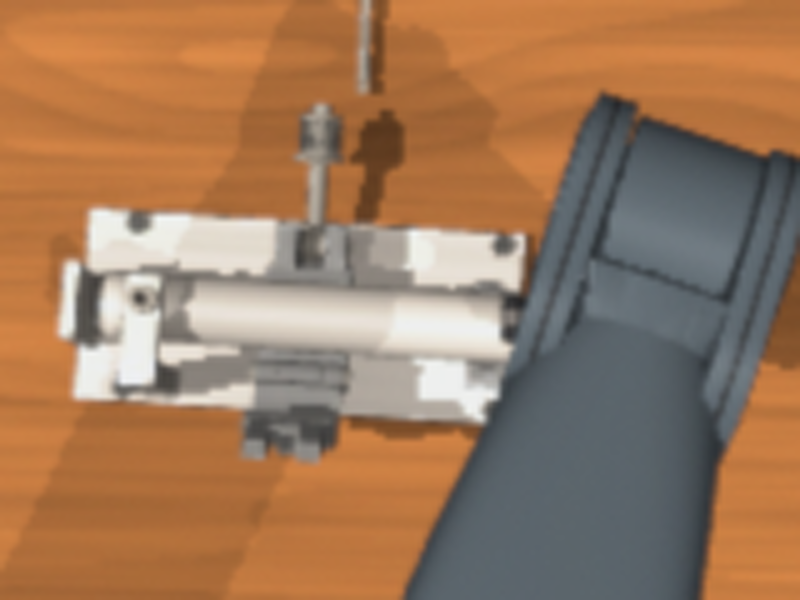

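About 8 mm is left between the tube end (crop x≈100) and the stop face. I'll advance slowly from here.

apply_moves:
  motion:
    - [0, 0, 1, 0, 0, 0, 0]
    - [0, 0, 1, 0, 0, 0, 0]
    - [0, 0.2, 1, 0, 0, 0, 0]
    - [0, 0, 1, 0, 0, 0, 0]
    - [0, 0, 1, 0, 0, 0, 0]
    - [0, 0, 1, 0, 0, 0, 0]
    - [0, 0, 1, 0, 0, 0, 0]
    - [0, 0, 0, 0, 0, 0, 0]
    - [0, 0, 0, 0, 0, 0, 0]
    - [0, 0, 0, 0, 0, 0, 0]

```text
t: 5.3
position: [0.5084, -0.0858, 0.0577]
orientation: [2.216, 1.566, -0.959]
force: [0.8, -6.9, 4.9]
opening: -0.003
```

apply_moves:
  motion:
    - [0, 0, 0.7, 0, 0, 0, 0]
    - [0, 0, 0.7, 0, 0, 0, 0]
    - [0, 0, 0.7, 0, 0, 0, 0]
    - [0, 0, 0.7, 0, 0, 0, 0]
    - [0, 0, 0.7, 0, 0, 0, 0]
    - [0, 0, 0, 0, 0, 0, 0]
    - [0, 0, 0, 0, 0, 0, 0]
    - [0, 0, 0, 0, 0, 0, 0]
    - [0, 0, 0, 0, 0, 0, 0]
    - [0, 0, 0, 0, 0, 0, 0]

```text
t: 6.55
position: [0.5084, -0.0822, 0.0576]
orientation: [2.236, 1.566, -0.939]
force: [1.2, -6.6, 5.4]
opening: -0.002
```

apply_moves:
  motion:
    - [0, 0, 0.7, 0, 0, 0, 0]
    - [0, 0, 0.7, 0, 0, 0, 0]
    - [0, 0, 0.7, 0, 0, 0, 0]
    - [0, 0, 0.7, 0, 0, 0, 0]
    - [0, 0, 0, 0, 0, 0, 0]
    - [0, 0, 0, 0, 0, 0, 0]
    - [0, 0, 0, 0, 0, 0, 0]
    - [0, 0, 0, 0, 0, 0, 0]
    - [0, 0, 0, 0, 0, 0, 0]
    - [0, 0, 0, 0, 0, 0, 0]

```text
t: 7.8
position: [0.5084, -0.0806, 0.0576]
orientation: [1.979, 1.564, -1.197]
force: [1.3, -9.7, 4.1]
opening: 0.001
```

```bash
python3 snap.py 3 top,scene; python3 - <<'E'
from h import *
T=dict(np.load("pics/top3.npz"));S=dict(np.load("pics/scene3.npz"))
ya=np.array([0.041,.999]);xa=np.array([.999,-.041]);o=np.array([.5161,.0815])
im=np.hstack([cv2.resize(T["image"][215:260,190:230,::-1],None,fx=10,fy=10,interpolation=cv2.INTER_CUBIC),cv2.resize(S["image"][145:190,280:320,::-1],None,fx=10,fy=10,interpolation=cv2.INTER_CUBIC)])
cv2.imwrite("pics/gap3.png",im)
def w(x,y,z): return np.r_[o+xa*x/1e3+ya*y/1e3,z/1e3]
for c,of in ((T,(190,215)),(S,(280,145))):
    for P in [(0,130,88),(-22,130,88),(22,130,88),(20,130,70),(22,138,88)]:
        print(P,((proj(c,w(*P))-of)*10+5).round(0))
E
```

```text
7.8 [ 0.5084 -0.0806  0.0576] [ 1.979  1.564 -1.197] [ 1.3 -9.7  4.1] [-0.28  0.05 -0.24  1.27 -0.01  2.89] 0.001
(0, 130, 88) [107. 151.]
(-22, 130, 88) [100. 227.]
(22, 130, 88) [113.  74.]
(20, 130, 70) [125.  89.]
(22, 138, 88) [86. 73.]
(0, 130, 88) [258. 169.]
(-22, 130, 88) [210. 137.]
(22, 130, 88) [307. 202.]
(20, 130, 70) [300. 235.]
(22, 138, 88) [323. 190.]
```

View pics/gap3.png

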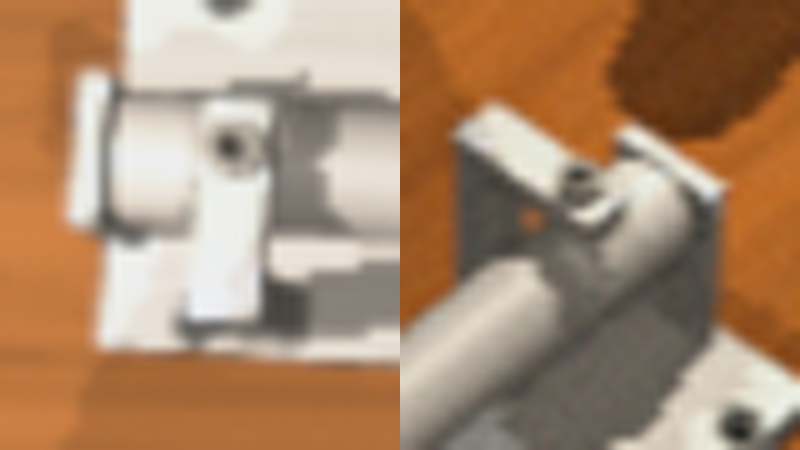

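The tube end is at the stop: no gap shows at left crop x≈108. Force has started rising and the TCP lags its command. I'll press another 1.5 mm to confirm.

apply_moves:
  motion:
    - [0, 0, 0.5, 0, 0, 0, 0]
    - [0, 0, 0.5, 0, 0, 0, 0]
    - [0, 0, 0.5, 0, 0, 0, 0]
    - [0, 0, 0, 0, 0, 0, 0]
    - [0, 0, 0, 0, 0, 0, 0]
    - [0, 0, 0, 0, 0, 0, 0]
    - [0, 0, 0, 0, 0, 0, 0]
    - [0, 0, 0, 0, 0, 0, 0]
    - [0, 0, 0, 0, 0, 0, 0]
    - [0, 0, 0, 0, 0, 0, 0]

```text
t: 9.15
position: [0.5084, -0.0806, 0.0577]
orientation: [1.845, 1.561, -1.332]
force: [1.3, -12.6, 4.7]
opening: -0.002
```

apply_moves:
  motion:
    - [0, 0, -15, 0, 0, 0, 0]
    - [0, 0, -10, 50, 0, 0, 0]
    - [0, 0, 0, 60, 0, 0, 0.185]
    - [0, -20, 36, 40, 0, 0, 0.185]
    - [0, -20, 36, 0, 0, 0, 0.185]
    - [0, -20, 36, 0, 0, 0, 0.185]
    - [0, -20, 36, 0, 0, 0, 0.185]
    - [0, -20, 36, 0, 0, 0, 0.185]
    - [0, -4, 0, 0, 0, 0, 0.185]
    - [0, -4, 0, 0, 0, 0, 0.185]

```text
t: 10.4
position: [0.3973, 0.0804, 0.205]
orientation: [-1.986, 1.566, 2.612]
force: [-0.0, 0.0, -0.6]
opening: 0.001
```

```bash
python3 snap.py 4 top,scene; python3 - <<'E'
import numpy as np
o=np.array([516.1,81.5]);xa=np.array([.999,-.041]);ya=np.array([.041,.999])
for th in [2.0,1.8,1.6,1.4,1.2,1.0,.8,.6,.4,.2,.1,0]:
    u=78+10*np.clip((1.6-th)/1.0,0,1)
    x=-34+u*np.cos(th)-14*np.sin(th); z=70+u*np.sin(th)+14*np.cos(th)
    if th>1.6: z-=10
    tip=(-34+91*np.cos(th)-14*np.sin(th))
    if th>1.57: x=tip
    X=x-11; w=o+xa*X+ya*-8
    print(th,round(X,1),w.round(1),round(z,1))
E
```

```text
10.4 [0.3973 0.0804 0.205 ] [-1.986  1.566  2.612] [-0.   0.  -0.6] [ 0.03 -0.27 -0.24  1.6   0.    1.72] 0.001
2.0 -95.6 [420.3  77.4] 125.1
1.8 -79.3 [436.5  76.8] 132.8
1.6 -61.7 [454.2  76. ] 147.6
1.4 -45.2 [470.6  75.4] 151.2
1.2 -28.3 [487.5  74.7] 151.5
1.0 -11.4 [504.4  74. ] 148.2
0.8 4.9 [520.6  73.3] 141.4
0.6 19.7 [535.5  72.7] 131.2
0.4 30.6 [546.3  72.3] 117.2
0.2 38.5 [554.2  71.9] 101.2
0.1 41.2 [556.9  71.8] 92.7
0 43.0 [558.7  71.7] 84.0
```

View pics/top4.png

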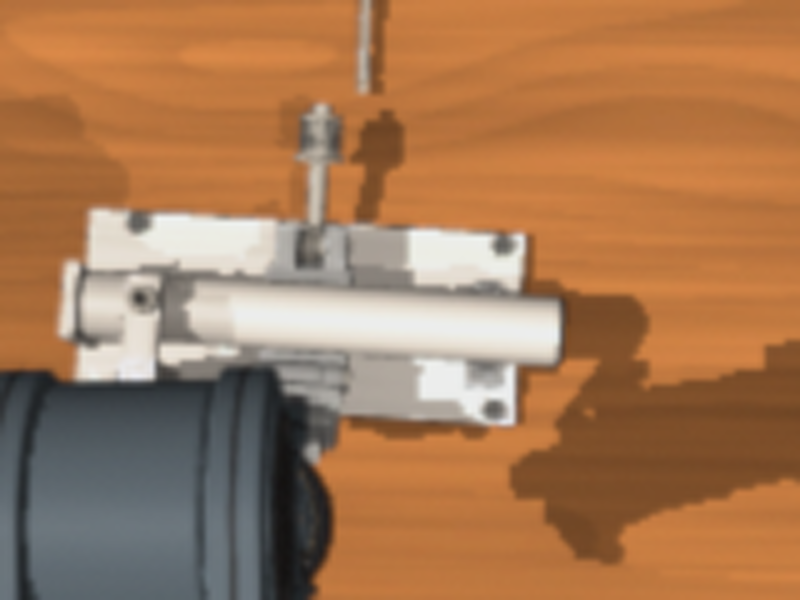

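apply_moves:
  motion:
    - [0, 0, 0, 0, 0, 0, 0.185]
    - [0, 0, 0, 0, 0, 0, 0.185]
    - [0, 0, 0, 0, 0, 0, 0.185]
    - [0, 0, 0, 0, 0, 0, 0.185]
    - [0, 0, 0, -10, 0, 0, 0.185]
    - [0, 0, 0, -15, 0, 0, 0.184]
    - [0, 0, 0, -15, 0, 0, 0.184]
    - [0, 0, 0, -15, 0, 0, 0.184]
    - [0, 0, 0, -15, 0, 0, 0.184]
    - [0, 0, 0, -10, 0, 0, 0]

```text
t: 11.75
position: [0.3982, 0.0792, 0.1248]
orientation: [2.851, 1.568, 2.813]
force: [-0.0, -0.1, 0.6]
opening: 0.001
```

```bash
python3 snap.py 5 scene,wrist; python3 -c "
from scipy.spatial.transform import Rotation as R
from cell import manip
print(R.from_euler('xyz',manip.sense()['orientation']).as_matrix().round(3))"
```

```text
11.75 [0.3982 0.0792 0.1248] [2.851 1.568 2.813] [-0.  -0.1  0.6] [ 0.03 -0.26 -0.4   1.44  0.    0.07] 0.001
[[-0.004  0.038  0.999]
 [ 0.001  0.999 -0.038]
 [-1.     0.    -0.004]]
```

View pics/wrist5.png

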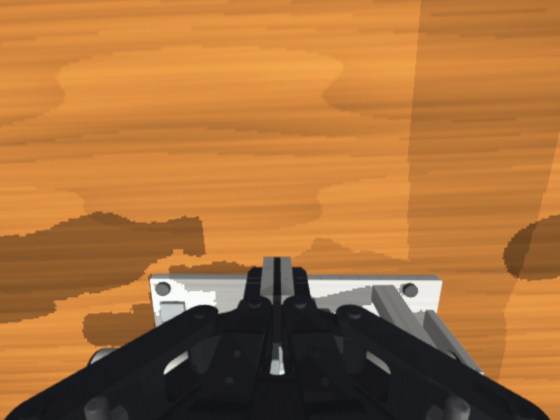

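View pics/scene5.png

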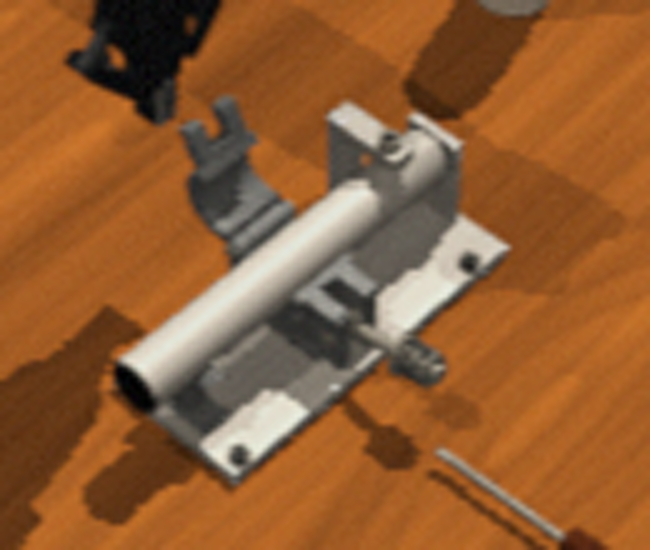

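apply_moves:
  motion:
    - [0, 10, 0, 0, 0, 0, 0]
    - [0, 8, 0, -1, 0, 0, 0]
    - [0, 6, -0.3, 2, 0, 0, 0]
    - [0, 6, -0.3, 2, 0, 0, 0]
    - [0, 6, -0.3, 3, 0, 0, 0]
    - [0, 6, -0.3, 4, 0, 0, 0]
    - [0, 6, -0.3, 5, 0, 0, 0]
    - [0, 6, -0.3, 4, 0, 0, 0]
    - [0, 0, 0, 0, 0, 0, 0]
    - [0, 0, 0, 0, 0, 0, 0]

```text
t: 13.1
position: [0.454, 0.0771, 0.1458]
orientation: [-0.059, 1.569, -0.092]
force: [-0.2, -0.4, -0.3]
opening: 0.001
```

```bash
python3 snap.py 6 scene
```

```text
13.1 [0.454  0.0771 0.1458] [-0.059  1.569 -0.092] [-0.2 -0.4 -0.3] [ 0.02 -0.12 -0.24  1.46 -0.    0.06] 0.001
```

View pics/scene6.png

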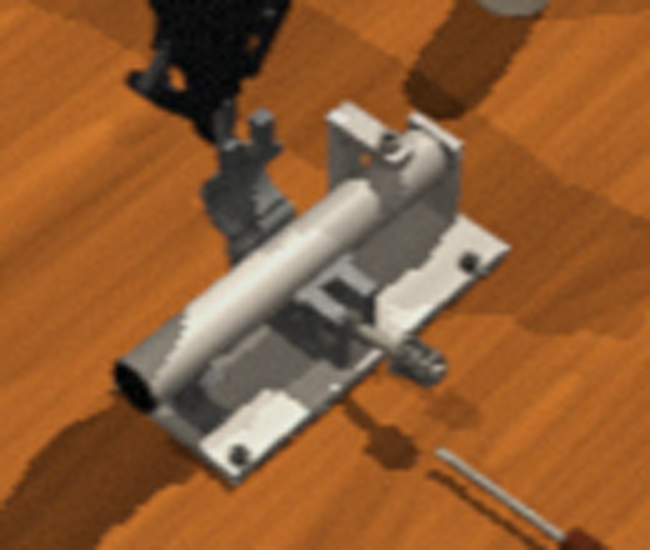

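The cap has swung to roughly θ≈1.6, with its prongs at crop (240,140)–(262,125), and the finger is behind it. I'll continue over the top.

apply_moves:
  motion:
    - [0, 8, -0.3, 3, 0, 0, 0]
    - [0, 8, -0.3, 2, 0, 0, 0]
    - [0, 8, -0.3, 0, 0, 0, 0]
    - [0, 9, -0.3, 0, 0, 0, 0]
    - [0, 8, -0.3, -1, 0, 0, 0]
    - [0, 9, -0.3, -2, 0, 0, 0]
    - [0, 8, -0.3, -3, 0, 0, 0]
    - [0, 8, -0.3, -4, 0, 0, 0]
    - [0, 0, 0, 0, 0, 0, 0]
    - [0, 0, 0, 0, 0, 0, 0]

```text
t: 14.4
position: [0.5196, 0.0748, 0.1406]
orientation: [0.002, 1.57, -0.031]
force: [-0.2, 0.1, 0.7]
opening: 0.002
```

```bash
python3 snap.py 7 scene
```

```text
14.4 [0.5196 0.0748 0.1406] [ 0.002  1.57  -0.031] [-0.2  0.1  0.7] [ 0.02  0.05 -0.08  1.44 -0.    0.05] 0.002
```

View pics/scene7.png

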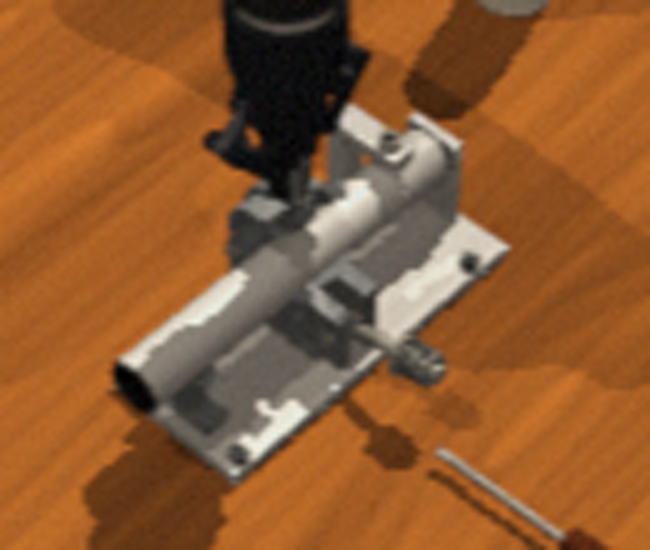

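```bash
python3 - <<'E'
from h import *
S=dict(np.load("pics/scene7.npz"))
cv2.imwrite("pics/s7z.png",cv2.resize(S["image"][160:200,255:310,::-1],None,fx=14,fy=14,interpolation=cv2.INTER_CUBIC))
W=cloud(S)
for n,(u,v) in {"a":(272,176),"b":(279,172),"c":(285,172),"d":(268,178)}.items(): print(n,(W[v,u]*1000).round(0))
def w(x,y,z): return np.r_[np.array([.5161,.0815])+np.array([.999,-.041])*x/1e3+np.array([.041,.999])*y/1e3,z/1e3]
for th in (1.2,1.0,.8,.6):
  print(th,[ ((proj(S,w(-34+u*np.cos(th)-14*np.sin(th),y,70+u*np.sin(th)+14*np.cos(th)))-(255,160))*14+7).round(0) for u,y in ((91,-21),(91,-8),(91,8),(91,21))])
print(((proj(S,np.array([.5196,.0748,.1406]))-(255,160))*14+7).round(0))
E
```

```text
a [501.  67. 123.]
b [529.  71. 160.]
c [535.  92. 146.]
d [489.  61. 109.]
1.2 [array([222., 138.]), array([263., 107.]), array([312.,  68.]), array([352.,  37.])]
1.0 [array([279., 195.]), array([319., 163.]), array([368., 125.]), array([408.,  94.])]
0.8 [array([331., 259.]), array([371., 227.]), array([420., 188.]), array([460., 157.])]
0.6 [array([376., 326.]), array([416., 294.]), array([465., 255.]), array([504., 223.])]
[326. 201.]
```

View pics/s7z.png

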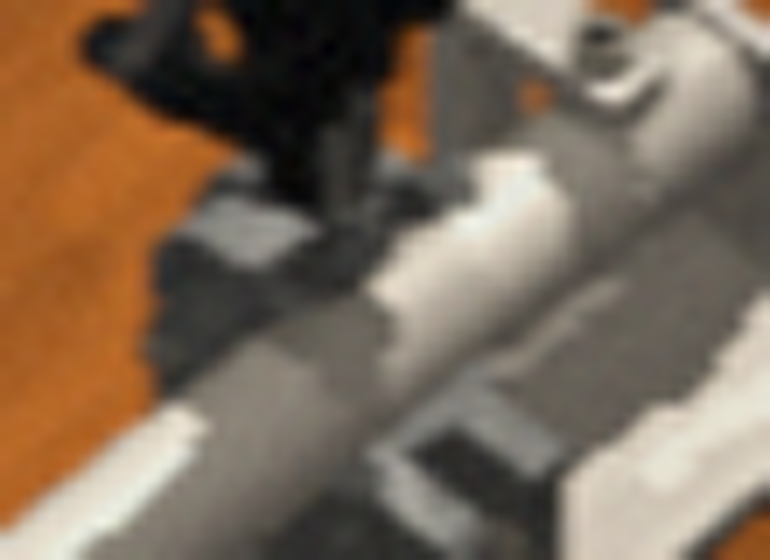

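```bash
python3 - <<'E'
from h import *
S=dict(np.load("pics/scene7.npz"))
W=cloud(S); o=np.array([.5161,.0815]);xa=np.array([.999,-.041]);ya=np.array([.041,.999])
d=W[...,:2]-o; J=np.stack([d@xa,d@ya,W[...,2]],-1)*1000
for v in range(170,192,2):
    print(v,[tuple(J[v,u].round(0).astype(int)) for u in range(264,288,2)])
E
```

```text
170 [(np.int64(-129), np.int64(58), np.int64(5)), (np.int64(-123), np.int64(62), np.int64(6)), (np.int64(-125), np.int64(73), np.int64(-4)), (np.int64(-118), np.int64(77), np.int64(-2)), (np.int64(17), np.int64(-44), np.int64(200)), (np.int64(15), np.int64(-33), np.int64(189)), (np.int64(6), np.int64(-16), np.int64(169)), (np.int64(14), np.int64(-15), np.int64(173)), (np.int64(12), np.int64(-5), np.int64(164)), (np.int64(-11), np.int64(28), np.int64(120)), (np.int64(-81), np.int64(110), np.int64(0)), (np.int64(-40), np.int64(78), np.int64(57))]
172 [(np.int64(-123), np.int64(52), np.int64(3)), (np.int64(-121), np.int64(60), np.int64(-1)), (np.int64(-115), np.int64(63), np.int64(1)), (np.int64(-32), np.int64(-6), np.int64(121)), (np.int64(-24), np.int64(-5), np.int64(127)), (np.int64(1), np.int64(-20), np.int64(158)), (np.int64(6), np.int64(-16), np.int64(159)), (np.int64(13), np.int64(-14), np.int64(163)), (np.int64(14), np.int64(-7), np.int64(157)), (np.int64(0), np.int64(16), np.int64(128)), (np.int64(16), np.int64(10), np.int64(145)), (np.int64(20), np.int64(14), np.int64(145))]
1
[... 4191 characters left out ...]
np.int64(-11), np.int64(86)), (np.int64(17), np.int64(-2), np.int64(77)), (np.int64(18), np.int64(6), np.int64(71)), (np.int64(21), np.int64(13), np.int64(68))]
190 [(np.int64(-16), np.int64(-51), np.int64(83)), (np.int64(-11), np.int64(-48), np.int64(85)), (np.int64(-3), np.int64(-46), np.int64(89)), (np.int64(3), np.int64(-42), np.int64(91)), (np.int64(5), np.int64(-36), np.int64(88)), (np.int64(8), np.int64(-30), np.int64(84)), (np.int64(13), np.int64(-25), np.int64(85)), (np.int64(17), np.int64(-21), np.int64(84)), (np.int64(16), np.int64(-10), np.int64(74)), (np.int64(16), np.int64(-1), np.int64(66)), (np.int64(25), np.int64(-1), np.int64(73)), (np.int64(28), np.int64(6), np.int64(69))]
```

apply_moves:
  motion:
    - [0, 0, -4, 0, 0, 0, 0]
    - [0, 5, -3, -3, 0, 0, 0]
    - [0, 5, 0, -3, 0, 0, 0]
    - [0, 5, 0, -4, 0, 0, 0]
    - [0, 4, 0, -5, 0, 0, 0]
    - [0, 4, 0, -5, 0, 0, 0]
    - [0, 3, 0, -5, 0, 0, 0]
    - [0, 3, 0, -5, 0, 0, 0]
    - [0, 2, 0, -6, 0, 0, 0]
    - [0, 2, 0, -5, 0, 0, 0]

```text
t: 15.7
position: [0.5523, 0.0679, 0.0989]
orientation: [1.891, 1.571, 1.858]
force: [0.0, 0.4, 0.5]
opening: 0.001
```

```bash
python3 snap.py 8 scene; python3 - <<'E'
from h import *
S=dict(np.load("pics/scene8.npz"))
cv2.imwrite("pics/s8z.png",cv2.resize(S["image"][160:210,255:315,::-1],None,fx=12,fy=12,interpolation=cv2.INTER_CUBIC))
E
```

```text
15.7 [0.5523 0.0679 0.0989] [1.891 1.571 1.858] [0.  0.4 0.5] [ 0.    0.14 -0.06  1.37  0.    0.03] 0.001
```

View pics/s8z.png

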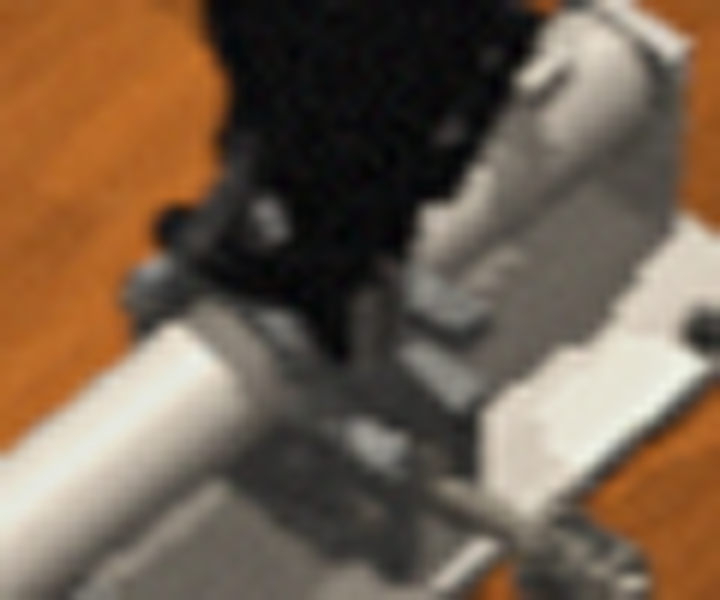

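The cap is nearly shut, around 0.2 rad, with its prong at crop (440,300). I'll press it fully down.

apply_moves:
  motion:
    - [0, 2, 0, -4, 0, 0, 0]
    - [0, 2, 0, -4, 0, 0, 0]
    - [0, 2, 0, -3, 0, 0, 0]
    - [0, 0, 0, -2, 0, 0, 0]
    - [0, 0, 0, -2, 0, 0, 0]
    - [0, 0, 0, -2, 0, 0, 0]
    - [0, 0, 0, -2, 0, 0, 0]
    - [0, 0, 0, -2, 0, 0, 0]
    - [0, 0, 0, 0, 0, 0, 0]
    - [0, 0, 0, 0, 0, 0, 0]

```text
t: 17.0
position: [0.5586, 0.0678, 0.0837]
orientation: [-0.06, 1.568, -0.093]
force: [-6.2, -0.1, 18.6]
opening: -0.0
```

The TCP stopped at z=83.7 mm with 18.6 N upward, and the expected prong face is at 84 mm, so the cap is shut. Next I'll move above the nut with the gripper partly open.

apply_moves:
  motion:
    - [0, 0, 0, 25, 0, 0, 0]
    - [50, 0, 0, 35, 0, 0, 0]
    - [50, 18, 2, 0, 0, 0, 0]
    - [50, 18, 2, 0, 0, 0, 0]
    - [50, 18, 3, 0, 0, 0, 0]
    - [50, 16, 2, 0, 0, 0, 0]
    - [50, 0, 0, -20, 0, 0, 0]
    - [50, 0, 0, -10, 0, 0, 0]
    - [50, 0, 0, 0, 0, 0, 0]
    - [50, 0, 0, 0, 0, 0, 0]

```text
t: 18.25
position: [0.6283, 0.0768, 0.1089]
orientation: [0.056, 1.57, 0.022]
force: [-0.8, -0.3, 0.3]
opening: 0.498
```

```bash
python3 snap.py 9 scene,wrist,top
```

```text
18.25 [0.6283 0.0768 0.1089] [0.056 1.57  0.022] [-0.8 -0.3  0.3] [0.02 0.33 0.18 1.42 0.   0.05] 0.498
```

View pics/wrist9.png

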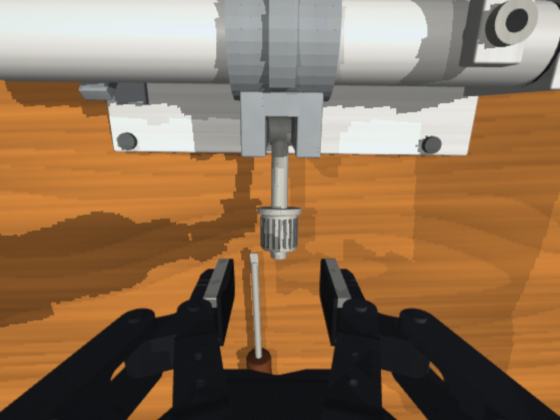

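View pics/scene9.png

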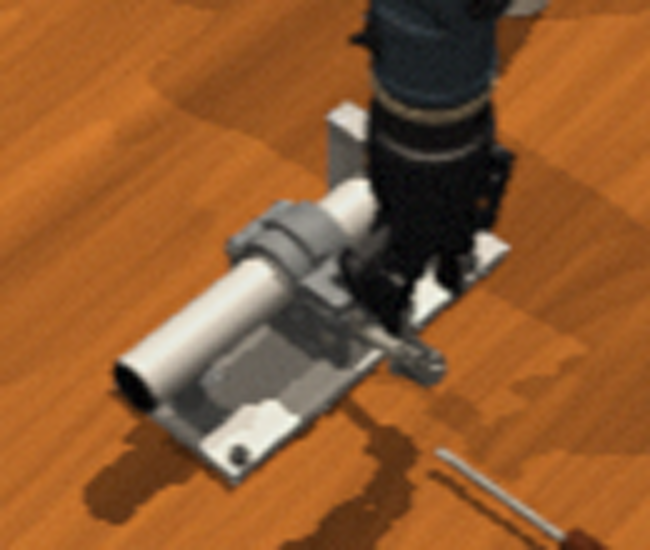

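View pics/top9.png

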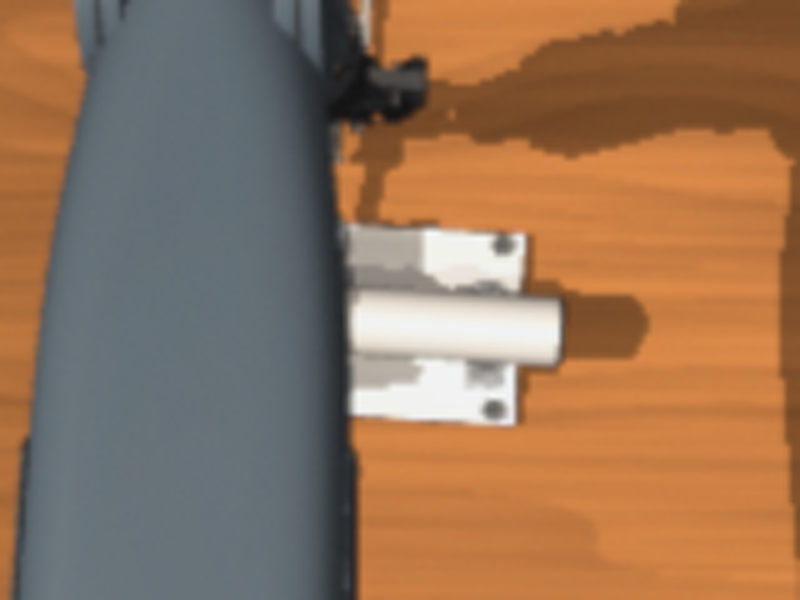

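The wrist view shows the cap shut, with the bolt shank visible through the slot at (280,150). The nut at (279,235) is centred between the pads (~277). I'll measure the nut from the wrist depth.

```bash
python3 - <<'E'
from h import *
c=dict(np.load("pics/wrist9.npz")); W=cloud(c)*1000
for v in (165,180,195,204,212,222,232,242,250,256): print(v,W[v,279].round(1), W[v,270].round(1),W[v,288].round(1))
S=dict(np.load("pics/scene9.npz"))
o=np.array([516.1,81.5]);xa=np.array([.999,-.041])
for g in (1.25,1.3,1.35,1.4):
  for r in (50,84): 
    J=(46+r*np.sin(g),40+r*np.cos(g)); X=np.r_[o+xa*J[0],J[1]]/1e3; print(g,r,(X*1e3).round(1),proj(c,X).round(1),((proj(S,X)-(220,135))*5+2).round(0))
X,e=tri([(c,np.array([279,257.])),(S,np.array([441,360])/5+(220,135))]); print("tip",X*1e3,e)
E
```

```text
165 [584.4  78.   49. ] [592.   70.9   0.9] [593.   85.3  -2.1]
180 [593.5  77.6  52.2] [ 6.044e+02  7.040e+01 -3.000e-01] [605.  85.  -1.]
195 [602.8  77.3  54.7] [6.168e+02 6.990e+01 4.000e-01] [617.6  84.7  -0.8]
204 [608.6  77.2  55.3] [6.245e+02 6.960e+01 2.000e-01] [ 6.252e+02  8.450e+01 -5.000e-01]
212 [611.1  77.   64.4] [610.8  71.4  64.9] [611.4  82.6  64. ]
222 [617.7  76.8  64.4] [618.   71.1  63. ] [618.7  82.5  62.3]
232 [624.   76.6  65.4] [624.5  70.9  63.7] [624.5  82.3  64.8]
242 [630.   76.4  67.4] [630.6  70.7  65.7] [632.   82.2  63.2]
250 [635.6  76.2  67.4] [636.   70.5  66.1] [636.6  82.   65.5]
256 [642.3  76.1  62.1] [671.6  67.8   0.9] [672.9  83.5  -0.8]
1.25 50 [609.5  77.7  55.8] [279.8 205.4] [400. 349.]
1.25 84 [641.7  76.3  66.5] [279.5 258.1] [438. 366.]
1.3 50 [610.2  77.6  53.4] [279.8 205.5] [401. 352.]
1.3 84 [642.9  76.3  62.5] [279.4 257.1] [439. 371.]
1.35 50 [610.8  77.6  51. ] [279.7 205.3] [401. 355.]
1.35 84 [643.9  76.3  58.4] [279.3 255.8] [440. 376.]
1.4 50 [611.3  77.6  48.5] [279.7 204.9] [402. 358.]
1.4 84 [644.7  76.2  54.3] [279.3 254.2] [441. 381.]
tip [642.24050204  78.82655525  68.21951819] [np.float64(5.2784535573241165), np.float64(0.4381194168794081)]
```

apply_moves:
  motion:
    - [50, 0, 0, -25, 0, 0, 0]
    - [50, 0, 0, -25, 0, 0, 0]
    - [50, 0, 0, -13, 0, 0, 0]
    - [50, 0, 0, 0, 0, 0, 0]
    - [0, 0, 0, 0, 0, 0, 0]
    - [0, 0, 0, 0, 0, 0, 0]
    - [0, 0, 0, 0, 0, 0, 0]
    - [0, 0, 0, 0, 0, 0, 0]
    - [0, 0, 0, 0, 0, 0, 0]
    - [0, 0, 0, 0, 0, 0, 0]

```text
t: 19.65
position: [0.6292, 0.0779, 0.0464]
orientation: [0.723, 1.567, 0.69]
force: [-0.1, 5.9, 2.0]
opening: 0.254
```

```bash
python3 snap.py 10 wrist; python3 - <<'E'
import numpy as np
o=np.array([516.1,81.5]);xa=np.array([.999,-.041])
prev=None
g0=1.34;N=14
for i in range(N+1):
    g=g0+(-0.06-g0)*i/N; tau=0.55*i/N; r=68
    G=np.array([46+r*np.sin(g),40+r*np.cos(g)]); T=G+11*np.array([np.sin(tau),-np.cos(tau)])
    w=np.r_[o+xa*T[0],T[1]]
    if prev is not None: print(i,round(g,2),round(tau,2),w.round(1),(w-prev).round(1))
    else: print(w.round(1))
    prev=w
E
```

```text
19.65 [0.6292 0.0779 0.0464] [0.723 1.567 0.69 ] [-0.1  5.9  2. ] [0.02 0.36 0.09 1.3  0.   0.05] 0.254
[628.2  76.9  44.6]
1 1.24 0.04 [626.7  77.   51.1] [-1.5  0.1  6.5]
2 1.14 0.08 [624.6  77.   57.4] [-2.1  0.1  6.3]
3 1.04 0.12 [621.9  77.2  63.5] [-2.7  0.1  6.1]
4 0.94 0.16 [618.6  77.3  69.2] [-3.3  0.1  5.7]
5 0.84 0.2 [614.8  77.4  74.6] [-3.8  0.2  5.4]
6 0.74 0.24 [610.4  77.6  79.5] [-4.4  0.2  4.9]
7 0.64 0.28 [605.6  77.8  84. ] [-4.8  0.2  4.4]
8 0.54 0.31 [600.4  78.   87.9] [-5.2  0.2  3.9]
9 0.44 0.35 [594.8  78.3  91.2] [-5.6  0.2  3.3]
10 0.34 0.39 [588.9  78.5  93.9] [-5.9  0.2  2.7]
11 0.24 0.43 [582.8  78.8  96.1] [-6.1  0.3  2.1]
12 0.14 0.47 [576.5  79.   97.5] [-6.3  0.3  1.5]
13 0.04 0.51 [570.1  79.3  98.3] [-6.4  0.3  0.8]
14 -0.06 0.55 [563.7  79.5  98.5] [-6.4  0.3  0.2]
```

View pics/wrist10.png

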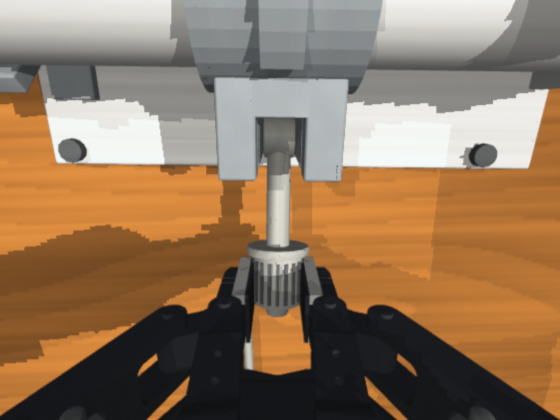

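The nut is gripped: opening 0.254 is about 22–24 mm, and the collar is visible ahead of the pads at (278,250). I'll swing the bolt up along the arc, tilting the tool as it goes.

apply_moves:
  motion:
    - [0, -1.5, 1, 6.5, -0.0016, -0.039, 0]
    - [0, -2.1, 0.1, 6.3, -0.0016, -0.039, 0]
    - [0, -2.7, 0.1, 6.1, -0.0016, -0.039, 0]
    - [0, -3.3, 0.1, 5.7, -0.0016, -0.039, 0]
    - [0, -3.8, 0.2, 5.4, -0.0016, -0.039, 0]
    - [0, -4.4, 0.2, 4.9, -0.0016, -0.039, 0]
    - [0, -4.8, 0.2, 4.4, -0.0016, -0.039, 0]
    - [0, -5.2, 0.2, 3.9, -0.0016, -0.039, 0]
    - [0, 0, 0, 0, 0, 0, 0]
    - [0, 0, 0, 0, 0, 0, 0]

```text
t: 20.95
position: [0.5996, 0.0792, 0.0876]
orientation: [-0.007, 1.261, -0.039]
force: [0.9, 4.1, -4.0]
opening: 0.252
```

```bash
python3 snap.py 11 wrist,scene
```

```text
20.95 [0.5996 0.0792 0.0876] [-0.007  1.261 -0.039] [ 0.9  4.1 -4. ] [ 0.03 -0.05 -0.33  0.99 -0.02  0.06] 0.252
```

View pics/wrist11.png

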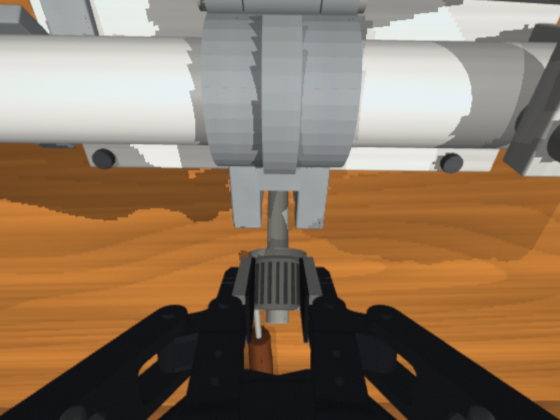

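View pics/scene11.png

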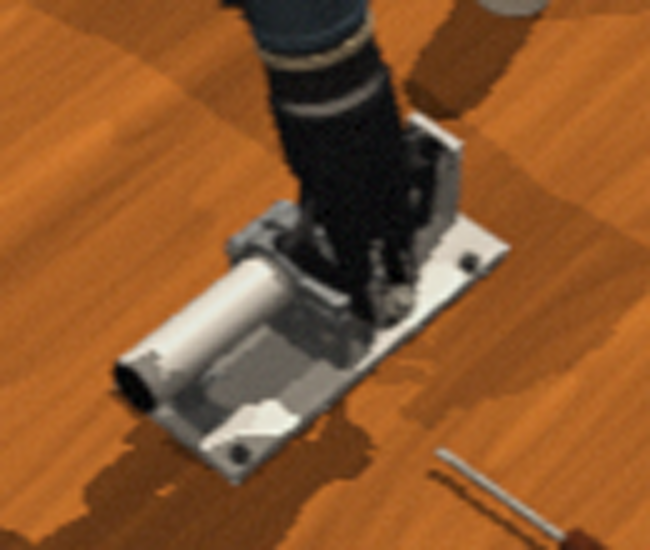

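The bolt is up to about 0.55 rad in the grip with low forces, and its shank lines up with the slot. I'll continue to home with a little overdrive.

apply_moves:
  motion:
    - [0, -5.6, 0.2, 3.3, -0.0016, -0.039, 0]
    - [0, -5.9, 0.2, 2.7, -0.0016, -0.039, 0]
    - [0, -6.1, 0.3, 2.1, -0.0016, -0.039, 0]
    - [0, -6.3, 0.3, 1.5, -0.0016, -0.039, 0]
    - [0, -6.4, 0.3, 0.8, -0.0016, -0.039, 0]
    - [0, -6.4, 0.3, 0.2, -0.0016, -0.039, 0]
    - [0, -2, 0, 0, 0, 0, 0]
    - [0, -2, 0, 0, 0, 0, 0]
    - [0, 0, 0, 0, 0, 0, 0]
    - [0, 0, 0, 0, 0, 0, 0]

```text
t: 22.3
position: [0.5603, 0.0802, 0.0997]
orientation: [-0.008, 1.024, -0.042]
force: [0.5, 0.5, -0.9]
opening: -0.005
```

```bash
python3 snap.py 12 wrist,scene
```

```text
22.3 [0.5603 0.0802 0.0997] [-0.008  1.024 -0.042] [ 0.5  0.5 -0.9] [ 0.05 -0.4  -0.67  0.75 -0.05  0.07] -0.005
```

View pics/wrist12.png

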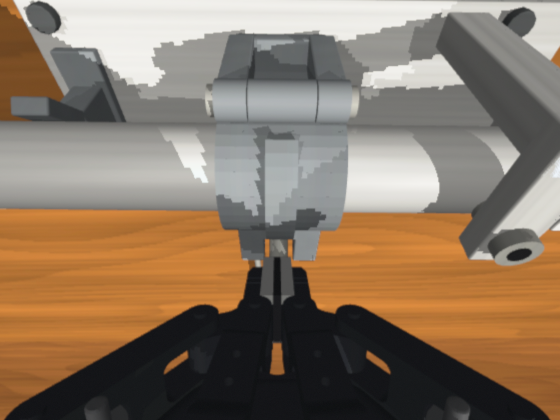

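The grip slipped off: the opening is 0 and no nut is visible between the pads. I'll lift straight back and look.

apply_moves:
  motion:
    - [0, -5, 0, 10, 0, 0, 0]
    - [0, -10, 0, 25, 0, 0, 0]
    - [0, -20, 0, 40, 0, 0.1, 0]
    - [0, -30, 0, 40, 0, 0.15, 0]
    - [0, -40, 0, 20, 0, 0.15, 0]
    - [0, -40, 0, 0, 0, 0.146, 0]
    - [0, 0, 0, 0, 0, 0, 0]
    - [0, 0, 0, 0, 0, 0, 0]
    - [0, 0, 0, 0, 0, 0, 0]
    - [0, 0, 0, 0, 0, 0, 0]

```text
t: 23.65
position: [0.4144, 0.0805, 0.2338]
orientation: [-1.517, 1.549, -1.544]
force: [-0.6, 0.1, 0.1]
opening: 0.0
```

```bash
python3 snap.py 13 wrist,scene,top
```

```text
23.65 [0.4144 0.0805 0.2338] [-1.517  1.549 -1.544] [-0.6  0.1  0.1] [ 0.05 -0.21 -0.14  1.64 -0.02  0.08] 0.0
```

View pics/scene13.png

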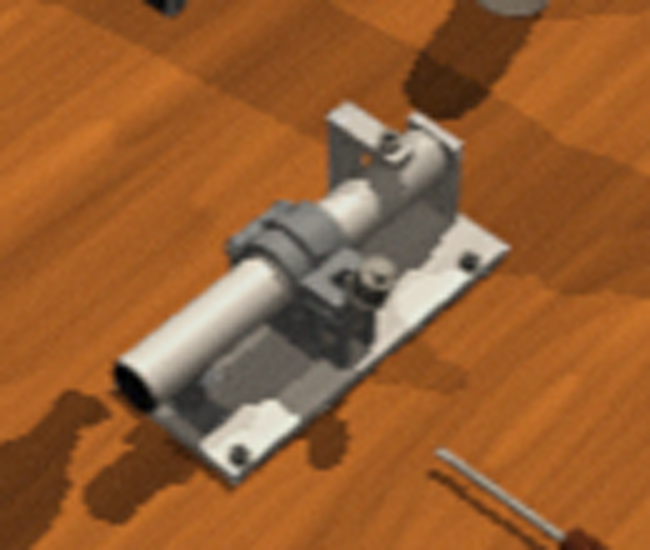

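View pics/top13.png

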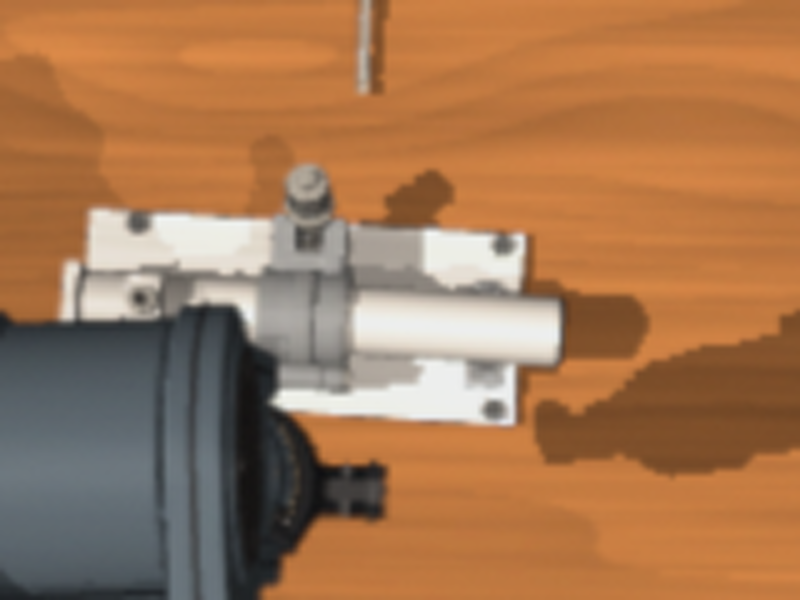

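View pics/wrist13.png

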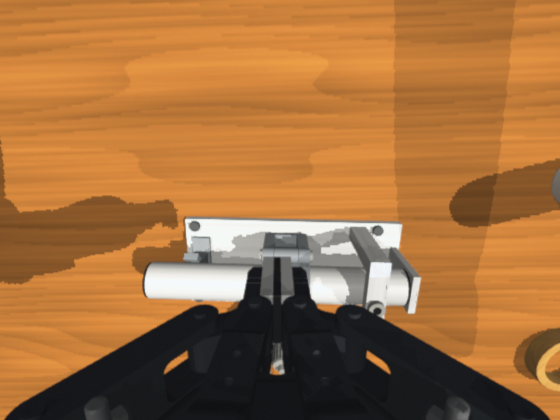

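Top crop: the nut's top is at (308,182), so the bolt is still leaning out about 0.6 rad. The cap is shut and the tube is at the stop. I'll finish by pushing the nut from its outer side with the closed fingers.

apply_moves:
  motion:
    - [0, 57, -1, 0, 0, 0, 0]
    - [0, 57, -1, 0, 0, 0, 0]
    - [0, 57, -1, 0, 0, 0, 0]
    - [0, 57, -1, 0, 0, 0, 0]
    - [0, 0, 0, -30, 0, 0, 0]
    - [0, 0, 0, -50, 0, 0, 0]
    - [0, 0, 0, -50, 0, 0, 0]
    - [0, 0, 0, -11, 0, 0, 0]
    - [0, 0, 0, 0, 0, 0, 0]
    - [0, 0, 0, 0, 0, 0, 0]

```text
t: 25.05
position: [0.6448, 0.0766, 0.0967]
orientation: [-1.276, 1.549, -1.304]
force: [0.3, -0.4, 0.2]
opening: 0.002
```

```bash
python3 snap.py 14 wrist,scene
```

```text
25.05 [0.6448 0.0766 0.0967] [-1.276  1.549 -1.304] [ 0.3 -0.4  0.2] [ 0.03  0.38  0.22  1.4  -0.02  0.05] 0.002
```

View pics/wrist14.png

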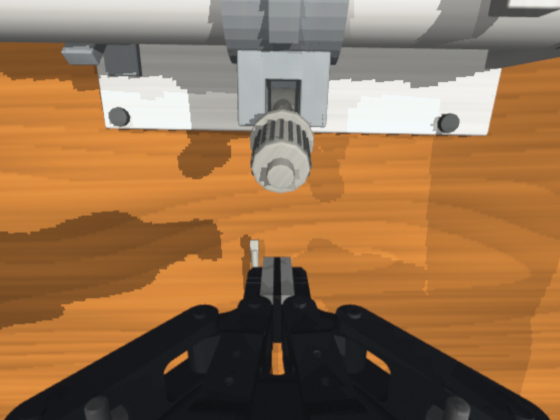

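The closed fingers are just beyond the nut at (281,165) and in line with it. I'll push towards the robot.

apply_moves:
  motion:
    - [0, -7, 0.3, -1, 0, 0, 0]
    - [0, -7, 0.3, -1, 0, 0, 0]
    - [0, -7, 0.3, 0, 0, 0, 0]
    - [0, -7, 0.3, 0, 0, 0, 0]
    - [0, -7, 0.3, 0, 0, 0, 0]
    - [0, -7, 0.3, 0, 0, 0, 0]
    - [0, -7, 0.3, 0, 0, 0, 0]
    - [0, -7, 0.3, 0, 0, 0, 0]
    - [0, 0, 0, 0, 0, 0, 0]
    - [0, 0, 0, 0, 0, 0, 0]

```text
t: 26.4
position: [0.5867, 0.0789, 0.0917]
orientation: [-1.527, 1.55, -1.555]
force: [0.4, 0.6, 6.0]
opening: -0.0
```

```bash
python3 snap.py 15 wrist,scene
```

```text
26.4 [0.5867 0.0789 0.0917] [-1.527  1.55  -1.555] [0.4 0.6 6. ] [ 0.03  0.24  0.03  1.37 -0.02  0.06] -0.0
```

View pics/wrist15.png

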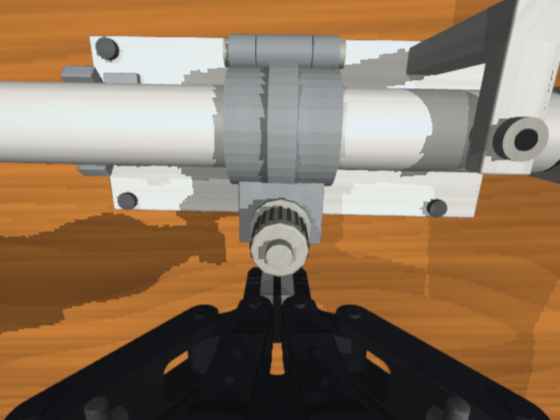

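View pics/scene15.png

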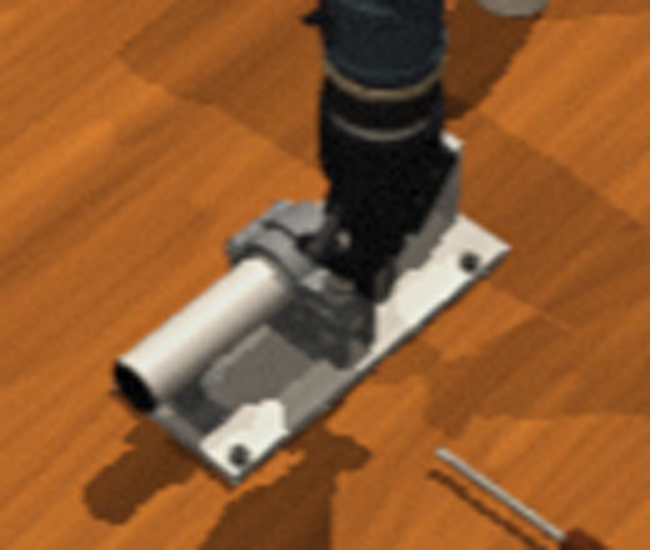

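The nut is nearly upright, and the 6 N upward suggests the tip is riding on the collar. I'll raise slightly and push home.

apply_moves:
  motion:
    - [0, 0, 0, 4, 0, 0, 0]
    - [0, -1.5, 0, 0, 0, 0, 0]
    - [0, -1.5, 0, 0, 0, 0, 0]
    - [0, -1.5, 0, 0, 0, 0, 0]
    - [0, -1.5, 0, 0, 0, 0, 0]
    - [0, -1.5, 0, 0, 0, 0, 0]
    - [0, 0, 0, 0, 0, 0, 0]
    - [0, 0, 0, 0, 0, 0, 0]
    - [0, 0, 0, 0, 0, 0, 0]
    - [0, 0, 0, 0, 0, 0, 0]

```text
t: 27.75
position: [0.5818, 0.079, 0.0953]
orientation: [-1.278, 1.549, -1.306]
force: [7.7, -0.3, -2.1]
opening: -0.001
```

apply_moves:
  motion:
    - [0, -1, 0, 0, 0, 0, 0]
    - [0, -1, 0, 0, 0, 0, 0]
    - [0, -1, 0, 0, 0, 0, 0]
    - [0, -1, 0, 0, 0, 0, 0]
    - [0, -1, 0, 0, 0, 0, 0]
    - [0, 0, 0, 0, 0, 0, 0]
    - [0, 0, 0, 0, 0, 0, 0]
    - [0, 0, 0, 0, 0, 0, 0]
    - [0, 0, 0, 0, 0, 0, 0]
    - [0, 0, 0, 0, 0, 0, 0]

```text
t: 29.0
position: [0.5815, 0.079, 0.0955]
orientation: [-0.904, 1.545, -0.932]
force: [17.8, 0.9, -9.3]
opening: 0.004
```

```bash
python3 snap.py 16 wrist
```

```text
29.0 [0.5815 0.079  0.0955] [-0.904  1.545 -0.932] [17.8  0.9 -9.3] [ 0.03  0.21  0.    1.35 -0.02  0.06] 0.004
```

View pics/wrist16.png

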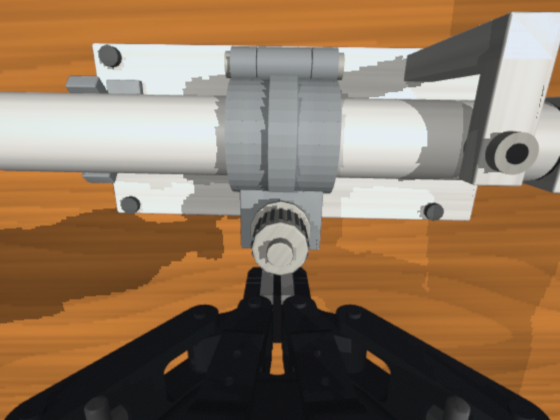

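The TCP is hard against an end stop: 5 mm commanded gave 0.3 mm of motion, at 18 N. I'll retreat and inspect.

apply_moves:
  motion:
    - [0, 15, 0, 0, 0, 0, 0]
    - [0, 20, 0, 0, 0, 0, 0]
    - [0, 0, 0, 50, 0, 0, 0]
    - [0, 0, 0, 60, 0, 0, 0]
    - [0, 0, -50, 40, 0, 0, 0]
    - [0, -20, -60, 0, 0, 0, 0]
    - [0, -20, -60, 0, 0, 0, 0]
    - [0, -20, -60, 0, 0, 0, 0]
    - [0, -20, -60, 0, 0, 0, 0]
    - [0, -20, -60, 0, 0, 0, 0]

```text
t: 30.3
position: [0.5083, -0.2673, 0.2433]
orientation: [-1.678, 1.551, -1.705]
force: [0.5, 0.1, -0.7]
opening: -0.003
```

```bash
python3 snap.py 17 scene,top; python3 - <<'E'
from h import *
S=dict(np.load("pics/scene17.npz"));T=dict(np.load("pics/top17.npz"))
a=cv2.resize(S["image"][150:210,255:320,::-1],None,fx=6,fy=9.3,interpolation=cv2.INTER_CUBIC)
b=cv2.resize(T["image"][195:255,190:255,::-1],None,fx=6,fy=9.3,interpolation=cv2.INTER_CUBIC)
cv2.imwrite("pics/fin17.png",np.hstack([a,b]))
o=np.array([516.1,81.5]);xa=np.array([.999,-.041]);ya=np.array([.041,.999])
d=cloud(T)*1000; J=np.stack([(d[...,:2]-o)@xa,(d[...,:2]-o)@ya,d[...,2]],-1)
m=(abs(J[...,1])<14)&(J[...,2]>108)&(abs(J[...,0]-50)<60); print("nut top pts",m.sum(),J[m].mean(0).round(1),J[m].max(0))
d=cloud(S)*1000; J=np.stack([(d[...,:2]-o)@xa,(d[...,:2]-o)@ya,d[...,2]],-1)
m=(abs(J[...,1])<14)&(J[...,2]>110)&(abs(J[...,0]-50)<60); print(m.sum(),J[m].mean(0).round(1))
for g in (-.06,0,.06,.15):
  X=np.r_[o+xa*(46+84*np.sin(g)),40+84*np.cos(g)]/1e3
  p=proj(T,X)-(185,170); q=proj(S,X)-(220,135); print(g,(p*5+2).round(1),(q*5+2).round(1))
E
```

```text
30.3 [ 0.5083 -0.2673  0.2433] [-1.678  1.551 -1.705] [ 0.5  0.1 -0.7] [-0.59  0.17  0.26  1.65 -0.02 -0.56] -0.003
nut top pts 59 [ 40.5   0.4 118.1] [ 51.24702942  10.54695087 126.26465142]
48 [ 42.6  -2.1 117.2]
-0.06 [303.5 233.3] [340.7 238.3]
0 [304.2 224.3] [346.6 242.3]
0.06 [304.8 215.4] [352.4 246.6]
0.15 [305.9 202.3] [361.1 253.7]
```

View pics/top17.png

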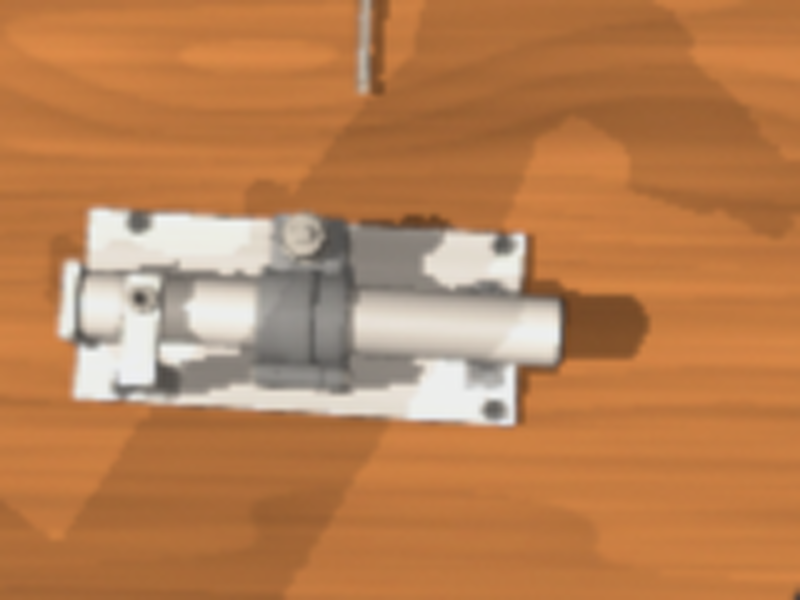

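View pics/scene17.png

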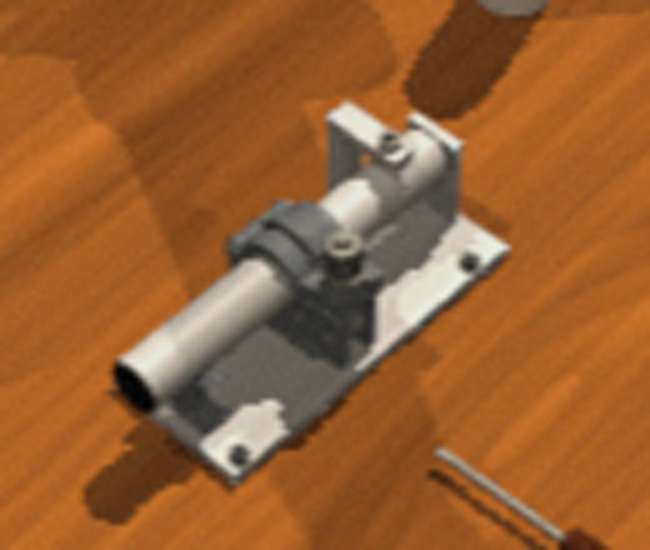

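View pics/fin17.png

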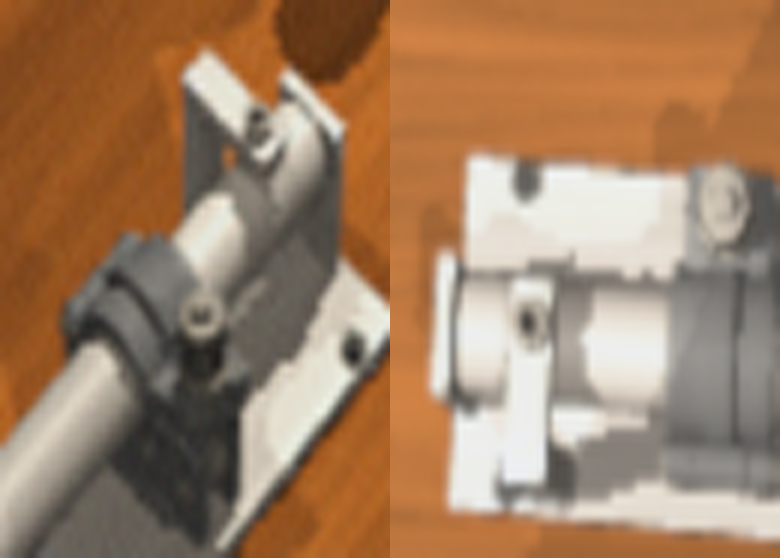

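```bash
python3 - <<'E'
from h import *
T4=np.load("pics/top4.npz")["image"]; T=np.load("pics/top17.npz")["image"]; T0=np.load("pics/top0.npz")["image"]; T13=np.load("pics/top13.npz")["image"]
def edge(im,lo,hi,r): # subpixel col edge by half-level crossing
    p=im[r[0]:r[1],lo:hi].astype(float).mean((0,2)); g=abs(np.diff(p)); return (g*(np.arange(lo,hi-1)+.5)).sum()/g.sum(), p.round(0)
for n,im in (("4",T4),("13",T13),("17",T)):
    print(n,edge(im,290,303,(232,240)))
# predicted tail edge column if against stop
o=np.array([516.1,81.5]);ya=np.array([.041,.999])
Tc=dict(np.load("pics/top17.npz"))
for z in (70,85,90): print(z,proj(Tc,np.r_[o-ya*150,z]/1e3), proj(Tc,np.r_[o+ya*130,z]/1e3))
g=[cv2.cvtColor(x,cv2.COLOR_RGB2GRAY).astype(np.float32) for x in (T0,T)]
for nm,(r0,r1,c0,c1) in {"can":(240,285,85,150),"tape":(160,205,100,150),"driver":(115,190,245,275),"tray":(210,265,385,465)}.items():
    print(nm,cv2.phaseCorrelate(g[0][r0:r1,c0:c1].copy(),g[1][r0:r1,c0:c1].copy()))
E
```

```text
4 (np.float64(296.4865789473684), array([229., 229., 228., 228., 228., 225., 200.,  95.,  75.,  79.,  80.,
        80.,  80.]))
13 (np.float64(296.49552749276506), array([229., 229., 229., 229., 229., 226., 202.,  96.,  76.,  80.,  81.,
        81.,  81.]))
17 (np.float64(296.5057621791514), array([230., 230., 230., 229., 229., 227., 202.,  96.,  76.,  80.,  81.,
        81.,  81.]))
70 [297.70103558 235.9026628 ] [201.37830282 230.23142309]
85 [297.89951373 235.40776912] [200.36233323 229.66835462]
90 [297.9667962  235.24000419] [200.01796574 229.47750001]
can ((-0.00060324021681879, 0.47303007631975547), 0.9849026993468956)
tape ((-0.015806354070409867, 0.4780248939639513), 1.0198918452792698)
driver ((0.18179002198297667, 0.6152527633296074), 0.8956539709303114)
tray ((35.88153429437607, -10.715006269063466), 0.10793183994789918)
```

```bash
python3 -c "
from cell import manip
print(manip.close_job())"
```

```text
the job is handed in; nothing more can be done
None
```

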